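# Rack the drinks by size

## Task

Put the three loose capped bottles and the red can away in the beech rack, each standing upright on the floor of the slot bored for its size: the smallest free slot that it will go down into. Lower each one in, do not drop it and do not knock any over; leave the bottle that is already in the rack, and the bowl of crown caps, where they are.

Things in the scene. Friction and masses are not known exactly. Their poses are not given: they have to be found in the camera images.
- mini_bottle: Smallest loose clear glass bottle: round, paper label band, steel crown cap. Body 40 mm across up to z = 50 mm, then a shoulder; straight neck 27 mm across over the top 52 mm; 118 mm high with the cap (28 mm across, top 6 mm). About 200 g, upright on the sill. Origin: centre of its underside, z up its axis, yaw means nothing. Grip its neck from above, TCP 30 mm below the top.
- small_bottle: Middle-sized loose clear glass bottle: round, paper label band, steel crown cap. Body 53 mm across up to z = 74 mm, then a shoulder; straight neck 27 mm across over the top 52 mm; 150 mm high with the cap (28 mm across, top 6 mm). About 380 g, upright on the sill. Origin: centre of its underside, z up its axis, yaw means nothing. Grip its neck from above, TCP 30 mm below the top.
- large_bottle: Largest loose clear glass bottle: round, paper label band, steel crown cap. Body 79 mm across up to z = 92 mm, then a shoulder; straight neck 27 mm across over the top 52 mm; 178 mm high with the cap (28 mm across, top 6 mm). About 750 g, upright on the sill. Origin: centre of its underside, z up its axis, yaw means nothing. Grip its neck from above, TCP 30 mm below the top.
- can: Full red aluminium drinks can, 66 mm across, 115 mm high, straight-walled from z = 11 to 103 mm, 54 mm across at foot and lid. About 350 g, upright and loose on the sill. Origin: centre of its underside, z up its axis, yaw means nothing. Grip it across the body from above, fingers fully open first (80 mm or more), TCP about 20 mm below its top.
- module_mini: Fixed beech module, 101 mm square, 40 mm high, one of five in a row (any order, 102 mm apart). Smallest slot: round, 52 mm across, 2 mm chamfer, 30 mm deep, flat floor. For the 40 mm bottle. Origin: centre of its underside, 8 mm above the sill; z up the slot's axis, slot floor at z = 10 mm (18 mm above the sill), mouth at 40 mm; y along the row, x across it away from the robot.
- module_small: Fixed beech module, 101 mm square, 40 mm high, one of five in a row (any order, 102 mm apart). Second smallest slot: round, 65 mm across, 2 mm chamfer, 30 mm deep, flat floor. For the 53 mm bottle. Origin: centre of its underside, 8 mm above the sill; z up the slot's axis, slot floor at z = 10 mm (18 mm above the sill), mouth at 40 mm; y along the row, x across it away from the robot.
- module_can: Fixed beech module, 101 mm square, 40 mm high, one of five in a row (any order, 102 mm apart). Second largest slot: round, 78 mm across, 2 mm chamfer, 30 mm deep, flat floor. For the 66 mm can. Origin: centre of its underside, 8 mm above the sill; z up the slot's axis, slot floor at z = 10 mm (18 mm above the sill), mouth at 40 mm; y along the row, x across it away from the robot.
- module_large: Fixed beech module, 101 mm square, 40 mm high, one of five in a row (any order, 102 mm apart). Largest slot: round, 91 mm across, 2 mm chamfer, 30 mm deep, flat floor. For the 79 mm bottle. Origin: centre of its underside, 8 mm above the sill; z up the slot's axis, slot floor at z = 10 mm (18 mm above the sill), mouth at 40 mm; y along the row, x across it away from the robot.
- racked_bottle: Bystander: a glass bottle just like the 53 mm one (150 mm high, 27 mm neck), loose, already in the fifth module (slot also 65 mm, unlisted), its underside 18 mm and its cap 168 mm above the sill; it stays. Origin: centre of its underside. At each end of the row of modules stands a fixed beech cheek, 14 mm thick, its top 60 mm above the sill.
- cap_bowl: Bystander: blue ceramic bowl of used crown caps, 112 mm across, 45 mm high, loose, among the drinks; it stays. Origin: centre of its underside. Unlisted: a tea light 48 mm across, 28 mm high at about x 0.29, y 0.165 m; a flat bar opener, a tumbler 92 mm high and a 24 mm stack of coasters, all beyond 0.37 m to either side (y).
Mind the look-alikes: they are no part of the job. What is shaped like the large_bottle but purple is not meant.

How it is judged (in metres and radians):
At the end, for the whole second after the job is handed in: Each bottle and the can stands in the slot of its own size: axes within 10 mm, underside within 5 mm of the slot floor, lean under 0.10 rad, at rest (0.02 m/s, 0.2 rad/s). Racked bottle within 2 cm of its start and leaning under 0.15 rad; bowl of caps within 3 cm of its start (horizontal distance between mini_bottle and module_mini below 0.01 m and z of mini_bottle in the frame of module_mini between 0.005 and 0.015 m and angle between each of mini_bottle, small_bottle, can, large_bottle's own z axis and vertical below 0.1 rad and linear speed of each of mini_bottle, small_bottle, can, large_bottle below 0.02 m/s and angular speed of each of mini_bottle, small_bottle, can, large_bottle below 0.2 rad/s and horizontal distance between small_bottle and module_small below 0.01 m and z of small_bottle in the frame of module_small between 0.005 and 0.015 m and horizontal distance between can and module_can below 0.01 m and z of can in the frame of module_can between 0.005 and 0.015 m and horizontal distance between large_bottle and module_large below 0.01 m and z of large_bottle in the frame of module_large between 0.005 and 0.015 m and distance of racked_bottle from where it was at the start of the episode below 0.02 m and angle between racked_bottle's own z axis and vertical below 0.15 rad and distance of cap_bowl from where it was at the start of the episode below 0.03 m); the robot touches nothing.
It fails at once if a bottle or the can is knocked over (leans more than 35 degrees) (angle between any of mini_bottle, small_bottle, can, large_bottle, racked_bottle's own z axis and vertical above 0.61 rad).
It fails at once if a bottle or the can is dropped: it moves faster than 0.8 m/s with no finger on it ((linear speed of mini_bottle above 0.8 m/s and contact force between mini_bottle and the fingers below 0.2 N) or (linear speed of small_bottle above 0.8 m/s and contact force between small_bottle and the fingers below 0.2 N) or (linear speed of can above 0.8 m/s and contact force between can and the fingers below 0.2 N) or (linear speed of large_bottle above 0.8 m/s and contact force between large_bottle and the fingers below 0.2 N)).
It fails at once if the bottle that is already in the rack is shifted or lifted by more than 2 cm (distance of racked_bottle from where it was at the start of the episode above 0.02 m).
It fails at once if the bowl of crown caps is shifted by more than 3 cm (distance of cap_bowl from where it was at the start of the episode above 0.03 m).
It also fails if it takes over 112 s, if anything falls off the work surface, if the arm or the gripper's body presses on something with over 40 N, if the wrist force passes 120 N, or if a joint passes its speed limit or range.

## Robot

A 6-joint arm with a two-finger parallel gripper is mounted at the origin on the work surface. World frame = base frame: x ahead of the robot, y to its left, z up, the work surface at z = 0. Lengths are in mm, angles in rad, forces in N, time in s.
With the tool pointing down it reaches from about 275 to 750 mm from the base axis. Payload 10.2 kg.
Tool frame: the origin (TCP) lies between the finger pads, 19 mm behind the fingertips; this is the grasp point; z points along the fingers, y is the line along which they close (so a half turn about z gives the same grasp; the last joint's range is limited). The gripper opens to 85 mm and grips with 20 to 120 N. Pads are 22 mm wide; open, the fingers measure 114 mm over their backs; the gripper's body (76 mm by 85 mm) begins 54 mm behind the grasp point. The pads swing forward as they close: fully open they stand 13 mm farther back than shut.
Start: joints at [-1.533, 0.313, 1.498, -0, 1.331, -0.223], TCP at [135.36, -507.256, 249.994] pointing down, gripper open.
Joint ranges: [-2.94, 2.94], [-0.97, 2.17], [0.19, 2.56], [-1.23, 4.37], [0.02, 3.11], [-2.88, 2.88]. Speed limits (rad/s): [2.39, 2.39, 3.01, 3.14, 3.14, 3.14].

## Interface

Orientations are given as a unit quaternion [w, x, y, z].
In Python, from rig import * gives the robot as it stands. The module is installed in compiled form; this text tells all that it offers.
- The arm moves only by the shell command python3 -m crank 'ROWS' [FORCE]. ROWS is JSON, a list that holds one entry, the list of rows, each a list of 7 numbers: the shift along the tool's x, y, z in units of 25 mm (1.0 is 25 mm), then the turn, a rotation vector about the tool's x, y, z in units of 8 degrees (1.0 is 8 degrees), then the finger opening in mm, from 0 to 85.4. A call has exactly 8 rows; each row shifts and turns the commanded pose from where the row before left it, along the tool's axes as they then stand; what a row does not reach is not made up. A row lasts 1/10 s, in which the tool goes at most 50 mm and 8.59 degrees, less where a joint would pass 70% of its speed; a pose out of reach is approached as far as the arm can. A call is refused whole if a number of a shift passes 1 or a number of a turn 1, either way. A call with a gripper value outside its range is refused whole. The fingers move at their own pace and stop on an object; FORCE is the grip in N (left out, the last holds). Time passes only in rows, so rows that do not move let the fingers close, or fill a call up. It gives the time, the measured TCP pose, the force, the opening and the grip force at its end, in the units of the state.
- sense(): the state, without advancing time (a new reading comes with each control period).
- capture(name): name is "scene" or "top" or "wrist"; returns the picture (384x512x3 uint8, blue, green, red); there is no depth.
- camera_model(name): a dict with "fx", "fy", "cx", "cy" (pixels), "world_from_camera" (4x4, takes a point from camera to world coordinates); the wrist camera has in their place "T_tool_cam" (4x4, takes a point from camera to tool coordinates, whose origin is the TCP and whose axes are the flange's). Camera axes: x right, y up, looking along -z (the intrinsics and any distortion apply to the point x, -y, -z); pixel columns grow to the right and rows downward; lengths in mm; the calibration is good to about 2 mm. A picture is of the moment at which its call begins: read the wrist's pose just before it. camera_model takes no time and is no camera call.
- finish_job(): hands the job in; it is judged then, once.
The state is a dict: "time_s": time; "joints": joint angles; "dq": joint speeds; "tau": joint torques, N m; "eef_pos": TCP position; "ee_rot": TCP orientation; "force": force on the tool from outside, world axes, zero at the start; "wrist_torque": the same for the moment, N m; "grip_width": opening from 0.0 (shut) to 1.0 (fully open); "grip_force": force on a finger pad.
Only numpy, scipy, OpenCV 4.12 (cv2) and the standard library are available. Lean on these libraries where they do the work, as an engineer would, in place of code of your own. Each camera call takes 0.05 s, during which the arm holds its last target. There are 200 camera calls.

## Working session

There is one attempt and no reset: what is moved stays moved. The work goes in short steps, Python scripts to look and compute and a shell command to move; the robot and the scene stay as the last step left them, time stands still between calls to the robot, and variables do not carry over. Pictures are saved under pics/ and viewed, at most 14 in all, crops included, and the job is handed in when it is done.

```bash
mkdir -p pics
python3 - <<'E'
from rig import *
import cv2
s=sense();print(s)
for n in("scene","top"):
    im=capture(n);cv2.imwrite(f"pics/{n}0.png",cv2.resize(im,(800,600),interpolation=cv2.INTER_CUBIC))
    cv2.imwrite(f"{n}_raw.png",im)
    print(n,camera_model(n))
print(camera_model("wrist"))
E
```

```text
{'time_s': 0.0, 'joints': array([-1.53338983e+00,  3.13422233e-01,  1.49847575e+00,  5.12360355e-05,
        1.33098706e+00, -2.23405266e-01]), 'dq': array([-0.00052568,  0.00050202, -0.00037435,  0.00120738,  0.00056641,
       -0.00160385]), 'tau': array([ 2.42160795e-04, -4.12255669e+01, -2.59744424e+01, -1.45499498e-04,
        4.11456669e-03, -1.19111522e-05]), 'eef_pos': array([ 135.36702073, -506.99672104,  249.43471252]), 'ee_rot': array([-6.41090075e-04,  9.91509782e-01,  1.30030514e-01,  8.47824261e-05]), 'force': array([-0.5032331 , -0.27392575, -0.30490731]), 'wrist_torque': array([ 0.06828202, -0.00799419,  0.03744281]), 'grip_force': 0.0, 'grip_width': 0.9986389946755398}
scene {'fx': 465.0152287939985, 'fy': 465.0152287939985, 'cx': 254.11418766174964, 'cy': 190.78910529051478, 'world_from_camera': array([[ 2.57995995e-01, -5.34878872e-01,  8.04576074e-01,
         1.54541857e+03],
       [ 9.66145986e-01,  1.42850392e-01, -2.14838776e-01,
        -2.82992628e+02],
       [-2.12853883e-05,  8.32765488e-01,  5.53625904e-01,
         7.48359895e+02],
       [ 0.00000000e
[... 292 characters left out ...]
582521e-01,  2.84389883e-02, -5.09984814e-03,
        -3.29355250e+00],
       [-1.27889111e-03,  1.32786917e-01,  9.91143783e-01,
         1.01148922e+03],
       [ 0.00000000e+00,  0.00000000e+00,  0.00000000e+00,
         1.00000000e+00]])}
{'fx': 271.0510531919848, 'fy': 271.0510531919848, 'cx': 256.5833950928862, 'cy': 196.3430312313353, 'T_tool_cam': array([[-8.70547812e-04,  9.46486976e-01,  3.22740835e-01,
         8.34682553e+01],
       [ 9.99999065e-01,  1.16430355e-03, -7.17142441e-04,
         3.28442297e-01],
       [-1.05453428e-03,  3.22739909e-01, -9.46487105e-01,
        -1.24357933e+02],
       [ 0.00000000e+00,  0.00000000e+00,  0.00000000e+00,
         1.00000000e+00]])}
```

View pics/scene0.png

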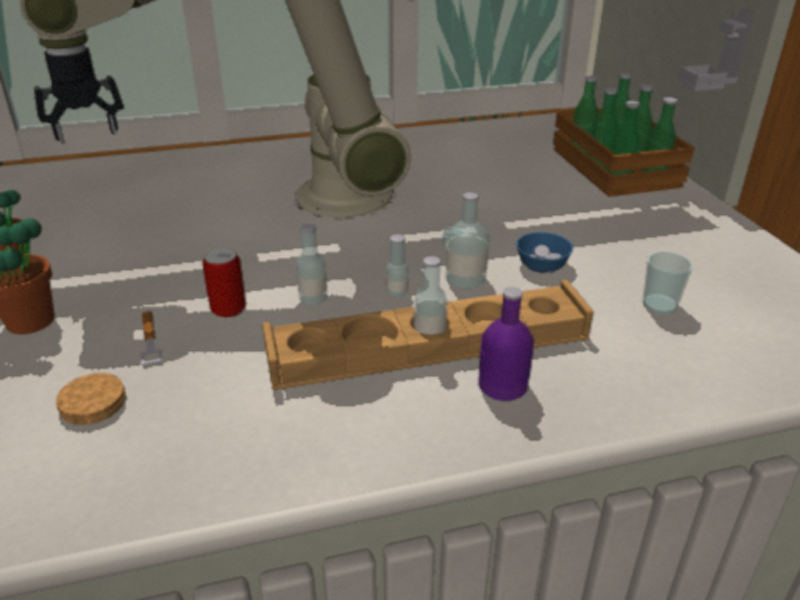

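View pics/top0.png

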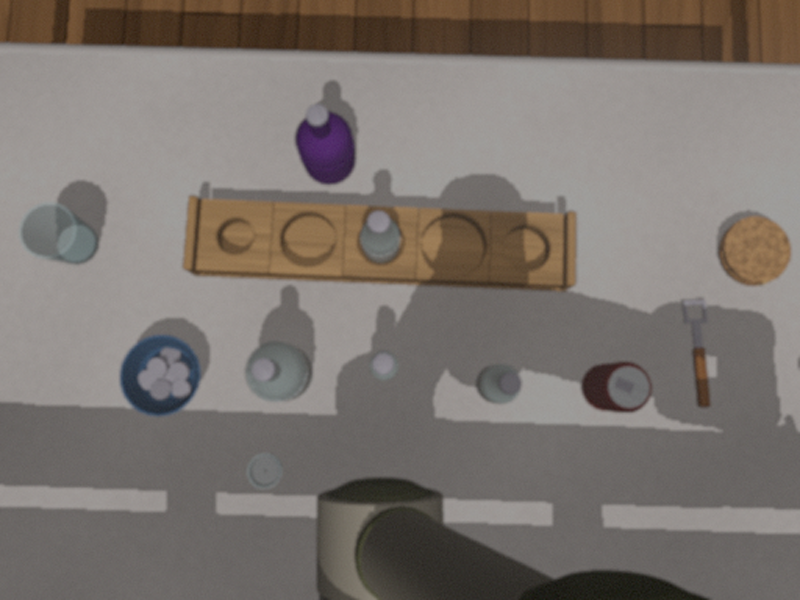

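The top view shows the purple look-alike bottle at (326,147), which isn't wanted. The clear large bottle is at (265,370), mini at (384,365), small at (505,383) and the can at (628,387). The rack runs from x=190 to 575 with the racked bottle at (379,222), and the bowl is at (160,375). The holes, left to right, look like mini, can, racked, large, small. I'll enlarge to confirm.

Run:
```python
import cv2,numpy as np
im=cv2.imread("top_raw.png")
def crop(a,x0,y0,x1,y1,s):
    c=cv2.resize(a[y0:y1,x0:x1],None,fx=s,fy=s,interpolation=cv2.INTER_CUBIC)
    c=np.clip(255*(c/255.)**.6,0,255).astype('uint8')
    for x in range((x0+9)//10*10,x1,10):
        cv2.line(c,(int((x-x0+.5)*s),0),(int((x-x0+.5)*s),12 if x%50 else 25),(0,255,255),1)
    for y in range((y0+9)//10*10,y1,10):
        cv2.line(c,(0,int((y-y0+.5)*s)),(12 if y%50 else 25,int((y-y0+.5)*s)),(0,255,255),1)
    return c
a=crop(im,115,120,375,190,3);b=crop(im,150,205,425,265,2.836)
b=b[:, :780]
cv2.imwrite("pics/top_c.png",np.vstack([a,b]))
s=cv2.imread("scene_raw.png")
cv2.imwrite("pics/scene_c.png",crop(s,125,115,385,250,3))
```

```text
(no output)
```

View pics/top_c.png

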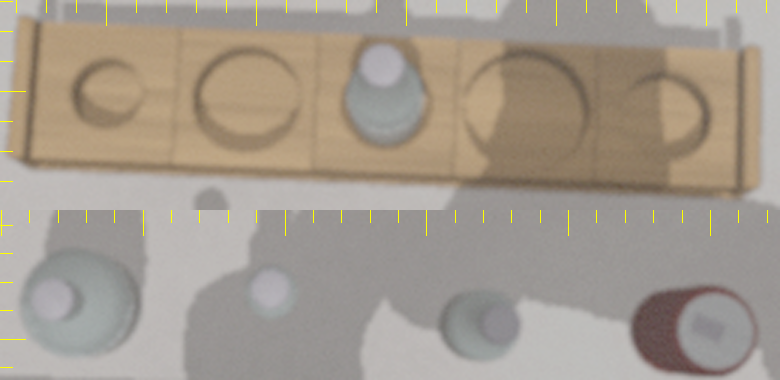

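View pics/scene_c.png

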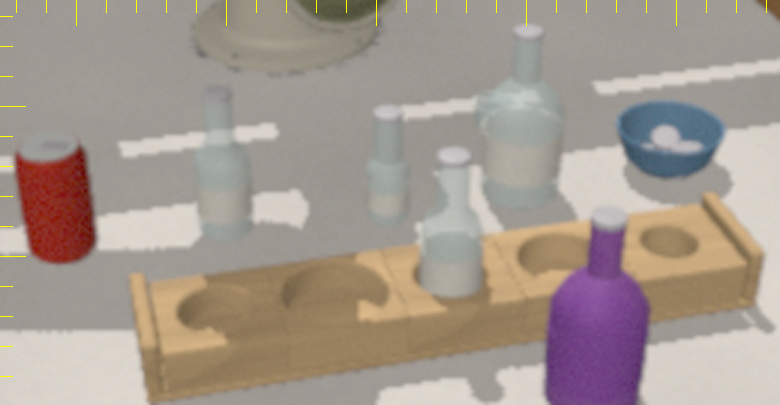

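The enlarged crops confirm the slots. From left to right the hole widths are 73, 106, 126 and 89 px, so the order is mini, can, (racked), large, small. The only candidates for the large bottle are the clear one at scene crop (528,100) and the purple one at (600,300). The clear glass with the label band fits, and the purple one is excluded.

```bash
cat > h.py <<'E'
from rig import *
import numpy as np
def ray(n,u,v,z,M=None):
    c=camera_model(n);T=np.array(c["world_from_camera"]) if M is None else M
    d=T[:3,:3]@np.array([(u-c["cx"])/c["fx"],-(v-c["cy"])/c["fy"],-1]);o=T[:3,3]
    return (o+d*(z-o[2])/d[2])[:2]
E
python3 - <<'E'
from h import *
np.set_printoptions(precision=1,suppress=True)
tp=lambda x,y:(x/3+115-.5,y/3+120-.5)
tb=lambda x,y:(x/2.836+150-.5,(y-210)/2.836+205-.5)
sc=lambda x,y:(x/3+125-.5,y/3+115-.5)
H=dict(mini=(108,94),can=(248,99.5),large=(526,109),small=(667,116))
P=np.array([ray("top",*tp(*p),48) for p in H.values()]);print(P)
o=np.array([204,102,-102,-204.])
x=np.polyfit(o,P[:,0],1);y=np.mean(P[:,1]-o*np.cos(np.arctan(x[0])));print("rack",x,y,np.polyfit(o,P[:,1],1))
S=dict(mini=(669,241),small=(224,309),large=(336,290))
for k,p in S.items():print("scene slot",k,ray("scene",*sc(*p),48))
for k,a,b,z in[("large",(53,300),(529,32),178),("mini",(270,290),(387,112),118),("small",(500,325),(218,93),150),("can",(716,330),(48,148),115),]:
    print(k,ray("top",*tb(*a),z),ray("scene",*sc(*b),z))
print("racked",ray("top",*tp(381,66),168),ray("scene",*sc(454,156),168))
print("bowl",ray("top",160/1.5625-.5,375/1.5625-.5,30))
E
```

```text
[[ 611.2  225.6]
 [ 610.   123.5]
 [ 608.7  -78.8]
 [ 606.5 -181.2]]
rack [  0.  609.1] 22.283683928270975 [ 1.  22.3]
scene slot mini [611.3 226. ]
scene slot small [ 608.8 -175.3]
scene slot large [606.8 -78.9]
large [424.3 152.7] [428.3 151.3]
mini [436.8  13.1] [438.4  10.8]
small [ 416.8 -142.1] [ 420.6 -143.1]
can [ 418.1 -298. ] [ 419.2 -299.2]
racked [609.   23.7] [612.   21.2]
bowl [416.2 323.7]
```

```bash
python3 -m crank '[[[0,0,0,0,0,0.94,85],[0,0,0,0,0,0.94,85],[1,-0.75,0,0,0,0,85],[1,-0.75,0,0,0,0,85],[1,-0.75,0,0,0,0,85],[1,-0.75,0,0,0,0,85],[1,-0.75,0,0,0,0,85],[1,-0.75,0,0,0,0,85]]]' 40; python3 -m crank '[[[1,-0.75,0,0,0,0,85],[1,-0.75,0,0,0,0,85],[1,-0.75,0,0,0,0,85],[1,-0.75,0,0,0,0,85],[1,-0.75,0,0,0,0,85],[0.3,-0.09,0,0,0,0,85],[0,0,0,0,0,0,85],[0,0,0,0,0,0,85]]]'
python3 - <<'E'
from h import *
import cv2
from scipy.spatial.transform import Rotation as R
s=sense();im=capture("wrist");print(s["time_s"],s["eef_pos"],s["ee_rot"])
cv2.imwrite("pics/w1.png",cv2.resize(im,(768,576),interpolation=cv2.INTER_CUBIC))
E
```

```text
time_s: 0.9
eef_pos: [286.4, -394.0, 249.8]
ee_rot: [-0.0, 1.0, -0.001, -0.0]
force: [0.6, 0.1, 0.0]
grip_width: 0.998
grip_force: 0.0
time_s: 1.7
eef_pos: [417.6, -299.7, 249.7]
ee_rot: [-0.0, 1.0, -0.001, -0.0]
force: [-1.2, 0.5, -0.3]
grip_width: 0.996
grip_force: 0.0
1.7 [ 417.6089222  -299.72722148  249.74425757] [-1.19454823e-04  9.99999375e-01 -1.06260300e-03 -3.25117279e-04]
```

View pics/w1.png

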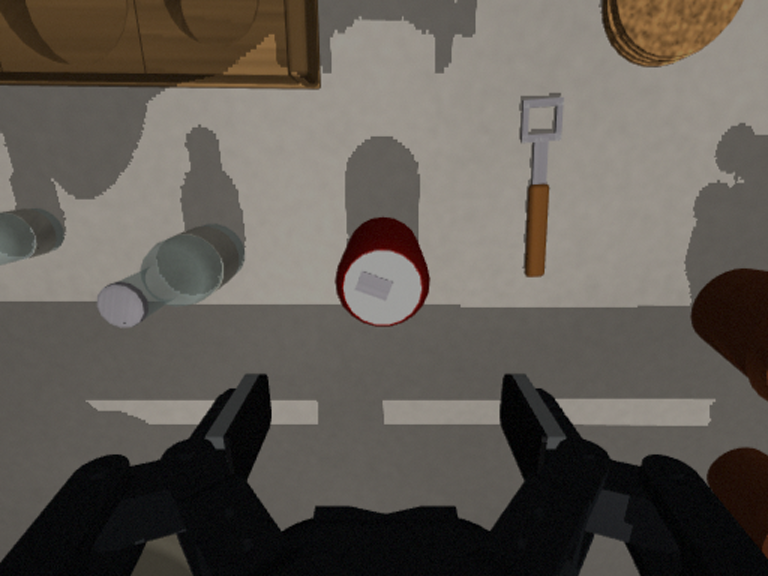

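The wrist view shows the can's lid centred at (382,287), the small bottle's cap at (121,305) and the rack's near right corner at (318,85).

```bash
cat >> h.py <<'E'
from scipy.spatial.transform import Rotation as R
def wrist(u,v,z,pos,q):
    c=camera_model("wrist");T=np.eye(4);T[:3,:3]=R.from_quat([q[1],q[2],q[3],q[0]]).as_matrix();T[:3,3]=pos
    return ray("wrist",u,v,z,T@np.array(c["T_tool_cam"]))
E
python3 - <<'E'
from h import *
p=[417.609,-299.727,249.744];q=[0,1,-.00106,-.0003]
f=lambda u,v,z:wrist(u/1.5-.17,v/1.5-.17,z,p,q)
print("can",f(382.5,287.5,115),"small",f(121,305,150),"rack cheek corner",f(319,87,60))
E
```

```text
can [ 417.94441458 -298.39549703] small [ 418.92942807 -145.11485017] rack cheek corner [ 546.72646852 -254.65768762]
```

```bash
python3 -m crank '[[[0.02,-0.05,1,0,0,0,85],[0,0,1,0,0,0,85],[0,0,1,0,0,0,85],[0,0,1,0,0,0,85],[0,0,1,0,0,0,85],[0,0,0.8,0,0,0,85],[0,0,0.4,0,0,0,85],[0,0,0,0,0,0,85]]]' 40; python3 -m crank '[[[0,0,0,0,0,0,60],[0,0,0,0,0,0,60],[0,0,0,0,0,0,60],[0,0,0,0,0,0,60],[0,0,0,0,0,0,60],[0,0,0,0,0,0,60],[0,0,-0.2,0,0,0,60],[0,0,-0.4,0,0,0,60]]]' 40
```

```text
time_s: 2.55
eef_pos: [417.9, -298.2, 94.2]
ee_rot: [-0.001, 1.0, -0.001, -0.001]
force: [-0.1, -0.6, 0.4]
grip_width: 0.992
grip_force: 0.0
time_s: 3.35
eef_pos: [418.4, -297.7, 110.2]
ee_rot: [-0.0, 1.0, -0.001, -0.0]
force: [-0.0, 0.3, -3.4]
grip_width: 0.755
grip_force: 45.1
```

```bash
python3 -m crank '[[[0,0,-1,0,0,0,60],[0,0,-1,0,0,0,60],[0,0,-1,0,0,0,60],[0,0,-1,0,0,0,60],[0,-0.3,-1,0,0,0,60],[0.1,-0.6,-1,0,0,0,60],[0.3,-0.9,-1,0,0,0,60],[0.5,-1,-0.6,0,0,0,60]]]'; python3 -m crank '[[[0.5,-1,0,0,0,0,60],[0.5,-1,0,0,0,0,60],[0.5,-1,0,0,0,0,60],[0.5,-1,0,0,0,0,60],[0.5,-1,0,0,0,0,60],[0.5,-1,0,0,0,0,60],[0.5,-1,0,0,0,0,60],[0.1,-1,0,0,0,0,60]]]';python3 -m crank '[[[0,-1,0,0,0,0,60],[0,-0.6,0,0,0,0,60],[0,-0.4,0,0,0,0,60],[0,0,0,0,0,0,60],[0,0,0,0,0,0,60],[0,0,0,0,0,0,60],[0,0,0,0,0,0,60],[0,0,0,0,0,0,60]]]'
python3 - <<'E'
from h import *
import cv2
s=sense();im=capture("wrist");print(s["time_s"],s["eef_pos"],s["ee_rot"])
cv2.imwrite("pics/w2.png",cv2.resize(im,(768,576),interpolation=cv2.INTER_CUBIC))
E
```

```text
time_s: 4.15
eef_pos: [441.2, -227.6, 302.7]
ee_rot: [0.001, 1.0, -0.001, 0.001]
force: [0.6, 0.5, -3.1]
grip_width: 0.758
grip_force: 45.6
time_s: 4.95
eef_pos: [532.1, -27.0, 300.5]
ee_rot: [0.0, 1.0, -0.001, 0.0]
force: [-0.2, -1.0, -2.6]
grip_width: 0.755
grip_force: 45.6
time_s: 5.75
eef_pos: [531.8, 21.3, 300.0]
ee_rot: [0.0, 1.0, -0.001, -0.0]
force: [-0.5, -0.2, -4.1]
grip_width: 0.758
grip_force: 45.6
5.75 [531.78196457  21.34830201 299.97061527] [ 1.73972040e-05  9.99999283e-01 -1.19660673e-03 -3.83675537e-05]
```

View pics/w2.png

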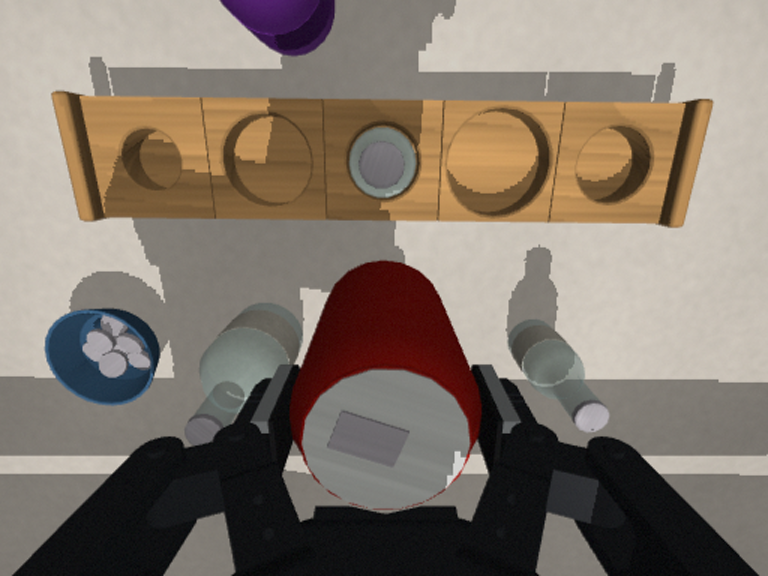

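Rack fully visible: hole centres mini (151,158), can (267,159), large (498,162), small (613,163), and the racked bottle undisturbed at (383,160). The can hangs straight.

Run:
```python
from h import *
p=[531.78,21.35,299.97];q=[0,1,-.0012,0]
f=lambda u,v,z:wrist(u/1.5-.17,v/1.5-.17,z,p,q)
for n,u,v,z in[("mini",151.5,158.5,48),("can",267.5,159,48),("large",498.5,162.5,48),("small",613.5,163.5,48),("racked cap",383,164,168),("Lcap",205,430,178),("Scap",591.5,417,150),("canlid",386,440,320)]:print(n,f(u,v,z))
```

```text
mini [614.1311697  225.41479864]
can [613.38201585 123.75235608]
large [609.79312668 -79.30656228]
small [ 608.62119965 -180.78651673]
racked cap [610.92535518  21.94546979]
Lcap [428.82679264 151.21522331]
Scap [ 418.64084748 -142.73166444]
canlid [532.42189726  20.84127548]
```

```bash
python3 -m crank '[[[0.8,-1,0,0,0,0,60],[0.8,-1,0,0,0,0,60],[0.8,-1,0,0,0,0,60],[0.7,-0.8,0.4,0,0,0,60],[0.09,-0.29,1,0,0,0,60],[0,0,1,0,0,0,60],[0,0,1,0,0,0,60],[0,0,1,0,0,0,60]]]'; python3 -m crank '[[[0,0,0.6,0,0,0,60],[0,0,0.4,0,0,0,60],[0,0,0,0,0,0,60],[0,0,0,0,0,0,60],[0,0,0,0,0,0,60],[0,0,0,0,0,0,60],[0,0,0,0,0,0,60],[0,0,0,0,0,0,60]]]'
python3 - <<'E'
from h import *
import cv2
s=sense();im=capture("wrist");print(s["time_s"],s["eef_pos"],s["ee_rot"])
cv2.imwrite("pics/w3.png",cv2.resize(im,(768,576),interpolation=cv2.INTER_CUBIC))
E
```

```text
time_s: 6.6
eef_pos: [611.7, 123.9, 188.9]
ee_rot: [0.0, 1.0, -0.001, -0.0]
force: [-0.2, 0.6, -3.2]
grip_width: 0.755
grip_force: 45.7
time_s: 7.4
eef_pos: [611.8, 124.0, 165.3]
ee_rot: [-0.0, 1.0, -0.001, 0.0]
force: [-0.4, 0.1, -3.6]
grip_width: 0.757
grip_force: 45.7
7.4 [611.75169458 123.95244953 165.2767136 ] [-1.54317953e-06  9.99999632e-01 -8.30830130e-04  2.15065207e-04]
```

View pics/w3.png

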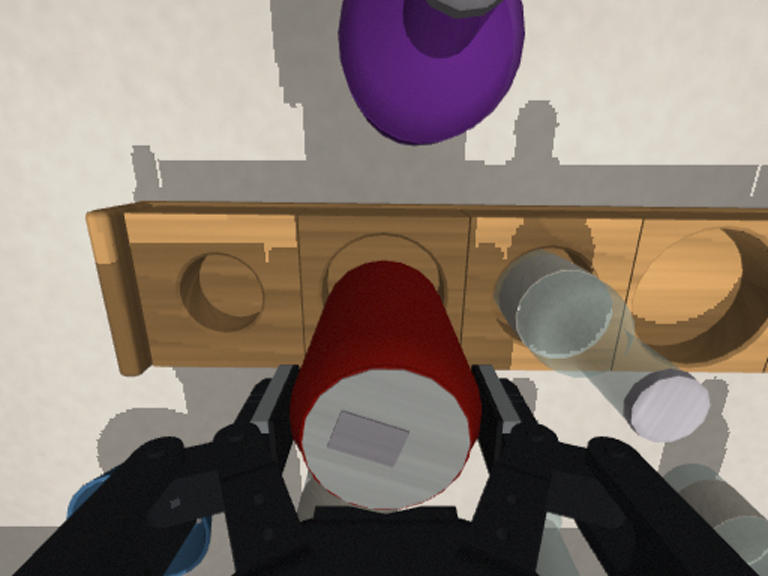

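The can hangs above its slot: mouth top edge at (384,233), the can's lid centre at (386,440), and the mini slot centred at (222,292). Checking the numbers.

Run:
```python
from h import *
p=[611.75,123.95,165.28];q=[0,1,-.0008,0]
f=lambda u,v,z:wrist(u/1.5-.17,v/1.5-.17,z,p,q)
for n,u,v,z in[("mini",222.5,292,48),("can far edge",384,233,48),("can left",322,285,48),("can right",446,285,48),("racked cap",670,406,168),("large R",700,296,48)]:print(n,f(u,v,z))
```

```text
mini [615.09628685 225.35546212]
can far edge [651.92728795 124.11872483]
can left [619.51013708 162.83154686]
can right [619.28971191  85.60976387]
racked cap [612.56534739  24.30004121]
large R [611.58080378 -74.55409742]
```

```bash
python3 -m crank '[[[0.02,0,0.4,0,0,0,60],[0,0,0.4,0,0,0,60],[0,0,0.4,0,0,0,60],[0,0,0.4,0,0,0,60],[0,0,0.3,0,0,0,60],[0,0,0.1,0,0,0,60],[0,0,0.04,0,0,0,60],[0,0,0,0,0,0,60]]]'; python3 -m crank '[[[0,0,0.04,0,0,0,60],[0,0,0,0,0,0,60],[0,0,0,0,0,0,60],[0,0,0,0,0,0,60],[0,0,0,0,0,0,60],[0,0,0,0,0,0,60],[0,0,0,0,0,0,60],[0,0,0,0,0,0,60]]]'
```

```text
time_s: 8.25
eef_pos: [612.4, 123.9, 114.7]
ee_rot: [0.0, 1.0, -0.001, 0.0]
force: [-1.9, -0.2, 2.7]
grip_width: 0.75
grip_force: 46.2
time_s: 9.05
eef_pos: [612.7, 124.0, 114.7]
ee_rot: [0.0, 1.0, -0.001, 0.001]
force: [-4.0, 0.9, 9.4]
grip_width: 0.762
grip_force: 46.8
```

```bash
python3 -m crank '[[[0,0,0,0,0,0,70],[0,0,0,0,0,0,75],[0,0,0,0,0,0,80],[0,0,0,0,0,0,85],[0,0,0,0,0,0,85],[0,0,0,0,0,0,85],[0,0,-0.5,0,0,0,85],[0,0,-1,0,0,0,85]]]'; python3 -m crank '[[[0,0,-1,0,0,0,85],[0,0,-1,0,0,0,85],[0,0,-1,0,0,0,85],[0,0,-1,0,0,0,85],[0,0,-1,0,0,0,85],[0,0,-1,0,0,0,85],[0,0,-0.5,0,0,0,85],[0,0,0,0,0,0,85]]]'
python3 - <<'E'
from h import *
import cv2
s=sense();im=capture("wrist");print(s["time_s"],s["eef_pos"],s["ee_rot"])
cv2.imwrite("pics/w4.png",cv2.resize(im,(768,576),interpolation=cv2.INTER_CUBIC))
E
```

```text
time_s: 9.85
eef_pos: [611.4, 123.9, 150.0]
ee_rot: [0.0, 1.0, -0.001, -0.002]
force: [0.7, 0.1, -0.2]
grip_width: 0.996
grip_force: 0.0
time_s: 10.65
eef_pos: [612.5, 124.0, 315.0]
ee_rot: [-0.0, 1.0, -0.001, 0.002]
force: [-0.5, 0.6, -0.8]
grip_width: 0.998
grip_force: 0.0
10.65 [612.48716069 123.97983541 315.03840705] [-3.42639028e-05  9.99997984e-01 -8.26669829e-04  1.82957759e-03]
```

View pics/w4.png

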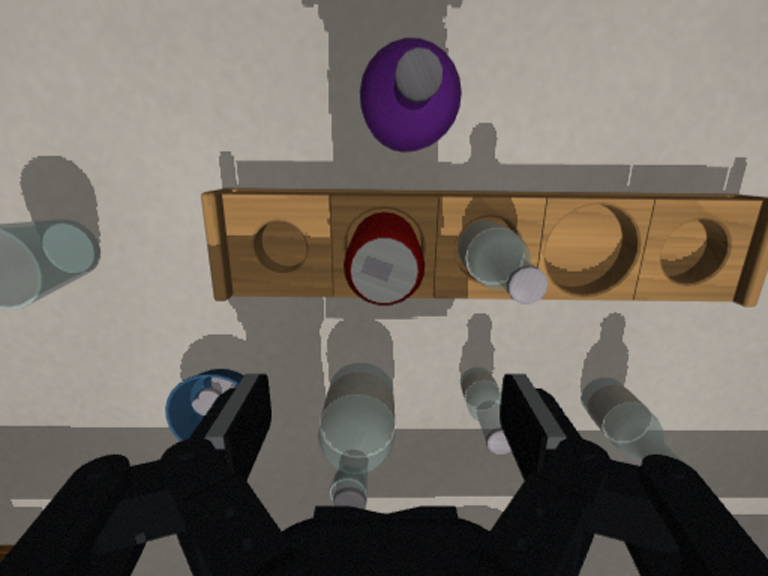

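The can is in its slot with the lid at (385,270). Holes are mini at (281,246), large at (591,248) and small at (696,251).

Run:
```python
from h import *
p=[612.49,123.98,315.04];q=[0,1,-.0008,.0018]
f=lambda u,v,z:wrist(u/1.5-.17,v/1.5-.17,z,p,q)
for n,u,v,z in[("mini",281,246,48),("canlid",385,270,133),("large",591,248,48),("small",696,251,48),("Lcap",349,494,178),("Mcap",499,441,118),("racked cap",527,284,168)]:print(n,f(u,v,z).round(1))
```

```text
mini [614.3 225.1]
canlid [612.7 123.6]
large [611.5 -78.2]
small [ 608.2 -181.8]
Lcap [436.6 153.4]
Mcap [440.3  15.7]
racked cap [611.8  24.3]
```

```bash
python3 -m crank '[[[-1,-0.2,0,0,0,0,85],[-1,-0.2,0,0,0,0,85],[-1,-0.2,0,0,0,0,85],[-1,-0.2,0.4,0,0,0,85],[-1,-0.2,0.5,0,0,0,85],[-1,-0.11,0.5,0,0,0,85],[-1,0,0.4,0,0,0,85],[-0.4,0,0.4,0,0,0,85]]]'
python3 - <<'E'
from h import *
import cv2
s=sense();im=capture("wrist");print(s["time_s"],s["eef_pos"],s["ee_rot"])
cv2.imwrite("pics/w5.png",cv2.resize(im,(768,576),interpolation=cv2.INTER_CUBIC))
E
```

```text
time_s: 11.5
eef_pos: [424.8, 152.1, 256.4]
ee_rot: [0.0, 1.0, -0.001, -0.001]
force: [0.8, -1.3, 0.3]
grip_width: 0.996
grip_force: 0.0
11.5 [424.84769165 152.14876638 256.37764259] [ 9.61020455e-05  9.99998869e-01 -5.42650670e-04 -1.39940431e-03]
```

View pics/w5.png

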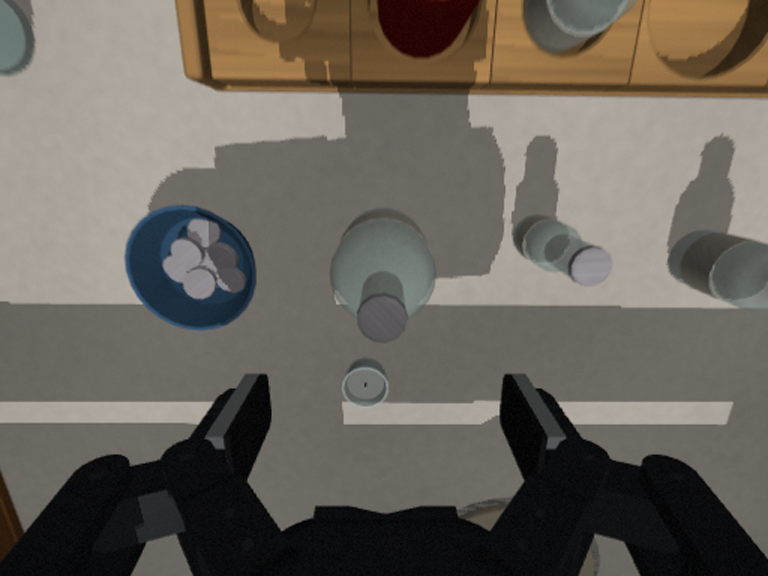

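The wrist view is centred on the clear glass bottle with the label band, its cap at (382,318). That is the wanted large bottle. The mini's cap is at (591,265).

Run:
```python
from h import *
p=[424.85,152.15,256.38];q=[0,1,-.0005,-.0014]
q0=[0,1,-.0005,0]
for Q in(q,q0):
  f=lambda u,v,z:wrist(u/1.5-.17,v/1.5-.17,z,p,Q)
  print(f(382,318,178),f(591,265,118))
```

```text
[425.91921439 153.47130044] [439.14879255  14.49919266]
[426.13733534 153.47121656] [439.52551419  14.47767669]
```

```bash
python3 -m crank '[[[0.08,-0.02,0.5,0,0,0,85],[0,0,1,0,0,0,85],[0,0,1,0,0,0,85],[0,0,1,0,0,0,85],[0,0,0.6,0,0,0,85],[0,0,0.2,0,0,0,85],[0,0,0,0,0,0,60],[0,0,0,0,0,0,40]]]' 60; python3 -m crank '[[[0,0,0,0,0,0,20],[0,0,0,0,0,0,20],[0,0,0,0,0,0,20],[0,0,0,0,0,0,20],[0,0,0,0,0,0,20],[0,0,0,0,0,0,20],[0,0,0,0,0,0,20],[0,0,0,0,0,0,20]]]' 60
```

```text
time_s: 12.35
eef_pos: [429.6, 152.5, 151.0]
ee_rot: [-0.0, 1.0, -0.001, 0.0]
force: [-0.2, -0.5, -0.2]
grip_width: 0.686
grip_force: 0.0
time_s: 13.15
eef_pos: [429.6, 152.8, 151.2]
ee_rot: [-0.0, 1.0, -0.001, 0.001]
force: [-0.1, 2.4, 5.3]
grip_width: 0.298
grip_force: 59.2
```

```bash
python3 -m crank '[[[0,0,-0.3,0,0,0,20],[0,0,-0.8,0,0,0,20],[0,0,-1,0,0,0,20],[0,0,-1,0,0,0,20],[0,0,-1,0,0,0,20],[0,0,-1,0,0,0,20],[0,0,-1,0,0,0,20],[0,0,-1,0,0,0,20]]]'; python3 -m crank '[[[0,0.3,-0.7,0,0,0,20],[0.3,0.6,0,0,0,0,20],[0.6,0.9,0,0,0,0,20],[0.8,1,0,0,0,0,20],[0.8,1,0,0,0,0,20],[0.8,1,0,0,0,0,20],[0.8,1,0,0,0,0,20],[0.8,1,0,0,0,0,20]]]'; python3 -m crank '[[[0.8,0.9,0,0,0,0,20],[0.7,0.7,0,0,0,0,20],[0.5,0.5,0,0,0,0,20],[0.24,0.3,0,0,0,0,20],[0,0.06,0.3,0,0,0,20],[0,0,0.7,0,0,0,20],[0,0,1,0,0,0,20],[0,0,1,0,0,0,20]]]'; python3 -m crank '[[[0,0,0.7,0,0,0,20],[0,0,0.4,0,0,0,20],[0,0,0,0,0,0,20],[0,0,0,0,0,0,20],[0,0,0,0,0,0,20],[0,0,0,0,0,0,20],[0,0,0,0,0,0,20],[0,0,0,0,0,0,20]]]'
python3 - <<'E'
from h import *
import cv2
s=sense();im=capture("wrist");print(s["time_s"],s["eef_pos"],s["ee_rot"])
cv2.imwrite("pics/w6.png",cv2.resize(im,(768,576),interpolation=cv2.INTER_CUBIC))
E
```

```text
time_s: 13.95
eef_pos: [428.6, 152.2, 328.5]
ee_rot: [0.0, 1.0, -0.001, -0.001]
force: [-0.2, -0.4, -6.9]
grip_width: 0.301
grip_force: 59.5
time_s: 14.75
eef_pos: [551.6, -18.9, 344.7]
ee_rot: [-0.0, 1.0, -0.001, -0.001]
force: [0.4, 0.2, -5.2]
grip_width: 0.3
grip_force: 59.7
time_s: 15.55
eef_pos: [606.4, -78.4, 269.3]
ee_rot: [-0.0, 1.0, -0.0, -0.0]
force: [0.5, 0.4, -6.7]
grip_width: 0.303
grip_force: 59.9
time_s: 16.35
eef_pos: [607.4, -79.3, 243.2]
ee_rot: [0.0, 1.0, -0.001, 0.0]
force: [0.1, 0.2, -6.4]
grip_width: 0.3
grip_force: 59.6
16.35 [607.3930013  -79.33626391 243.24651875] [ 6.74241238e-05  9.99999603e-01 -8.66583373e-04  1.95307310e-04]
```

View pics/w6.png

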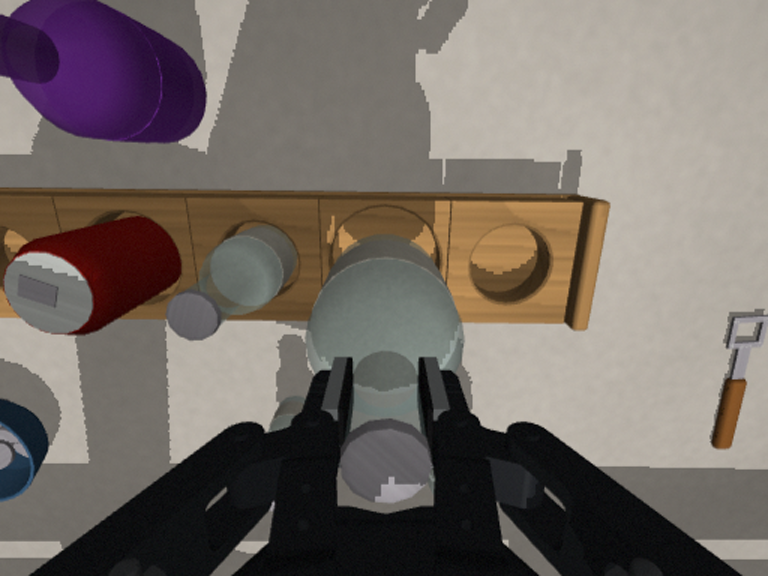

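The large bottle hangs over the large slot: mouth far edge at (385,206), cap centre at (387,459), small slot centred at (510,264). Nothing else has moved.

Run:
```python
from h import *
p=[607.39,-79.34,243.25];q=[0,1,-.0008,0]
f=lambda u,v,z:wrist(u/1.5-.17,v/1.5-.17,z,p,q)
for n,u,v,z in[("cap",387,459,270),("far edge",385,206,48),("L edge",328,263,48),("R edge",443,263,48),("small",510.5,264,48)]:print(n,f(u,v,z).round(1))
```

```text
cap [606.6 -80.1]
far edge [654.5 -79.9]
L edge [609.3 -33.6]
R edge [ 609.1 -126.7]
small [ 608.1 -181.4]
```

```bash
python3 -m crank '[[[0.1,0,0.3,0,0,0,20],[0,0,0.4,0,0,0,20],[0,0,0.5,0,0,0,20],[0,0,0.5,0,0,0,20],[0,0,0.5,0,0,0,20],[0,0,0.4,0,0,0,20],[0,0,0.2,0,0,0,20],[0,0,0.06,0,0,0,20]]]'; python3 -m crank '[[[0,0,0.04,0,0,0,20],[0,0,0,0,0,0,20],[0,0,0,0,0,0,20],[0,0,0,0,0,0,20],[0,0,0,0,0,0,20],[0,0,0,0,0,0,20],[0,0,0,0,0,0,20],[0,0,0,0,0,0,20]]]'
```

```text
time_s: 17.2
eef_pos: [609.7, -79.3, 170.8]
ee_rot: [-0.0, 1.0, -0.001, -0.0]
force: [-1.1, 0.3, -6.4]
grip_width: 0.303
grip_force: 59.9
time_s: 18.0
eef_pos: [609.8, -79.3, 170.5]
ee_rot: [-0.0, 1.0, -0.001, 0.0]
force: [0.3, -0.6, -6.2]
grip_width: 0.302
grip_force: 59.9
```

Not in contact yet (weight still carried); go down a little more.

```bash
python3 -m crank '[[[0,0,0.03,0,0,0,20],[0,0,0.03,0,0,0,20],[0,0,0,0,0,0,20],[0,0,0,0,0,0,20],[0,0,0,0,0,0,20],[0,0,0,0,0,0,20],[0,0,0,0,0,0,20],[0,0,0,0,0,0,20]]]'
```

```text
time_s: 18.8
eef_pos: [609.9, -79.3, 169.2]
ee_rot: [0.0, 1.0, -0.001, 0.0]
force: [-1.1, 0.3, -1.1]
grip_width: 0.303
grip_force: 60.2
```

```bash
python3 -m crank '[[[0,0,0,0,0,0,32],[0,0,0,0,0,0,40],[0,0,0,0,0,0,50],[0,0,0,0,0,0,60],[0,0,0,0,0,0,70],[0,0,-0.5,0,0,0,70],[0,0,-1,0,0,0,70],[0,0,-1,0,0,0,70]]]'; python3 -m crank '[[[0,0,-1,0,0,0,70],[-0.4,0.25,-0.5,0,0,0,70],[-1,0.4,0,0,0,0,85],[-1,0.4,0,0,0,0,85],[-1,0.4,0,0,0,0,85],[-1,0.4,0,0,0,0,85],[-1,0.4,0,0,0,0,85],[-1,0.3,0,0,0,0,85]]]'; python3 -m crank '[[[-0.8,0,0.4,0,0,0,85],[-0.44,0,0.8,0,0,0,85],[0,0,0,0,0,0,85],[0,0,0,0,0,0,85],[0,0,0,0,0,0,85],[0,0,0,0,0,0,85],[0,0,0,0,0,0,85],[0,0,0,0,0,0,85]]]'
python3 - <<'E'
from h import *
import cv2
s=sense();im=capture("wrist");print(s["time_s"],s["eef_pos"],s["ee_rot"])
cv2.imwrite("pics/w7.png",cv2.resize(im,(768,576),interpolation=cv2.INTER_CUBIC))
E
```

```text
time_s: 19.6
eef_pos: [609.8, -79.3, 233.1]
ee_rot: [0.0, 1.0, -0.001, 0.0]
force: [0.2, 0.2, 0.3]
grip_width: 0.819
grip_force: 0.0
time_s: 20.4
eef_pos: [447.9, -143.3, 268.9]
ee_rot: [0.0, 1.0, -0.001, -0.0]
force: [1.2, -0.1, 1.1]
grip_width: 0.996
grip_force: 0.0
time_s: 21.2
eef_pos: [418.9, -142.7, 239.1]
ee_rot: [0.0, 1.0, -0.001, 0.0]
force: [-0.4, -0.3, -0.0]
grip_width: 0.994
grip_force: 0.0
21.2 [ 418.93688791 -142.72288177  239.14787091] [ 6.49176438e-05  9.99999732e-01 -7.22335804e-04  9.76464311e-05]
```

View pics/w7.png

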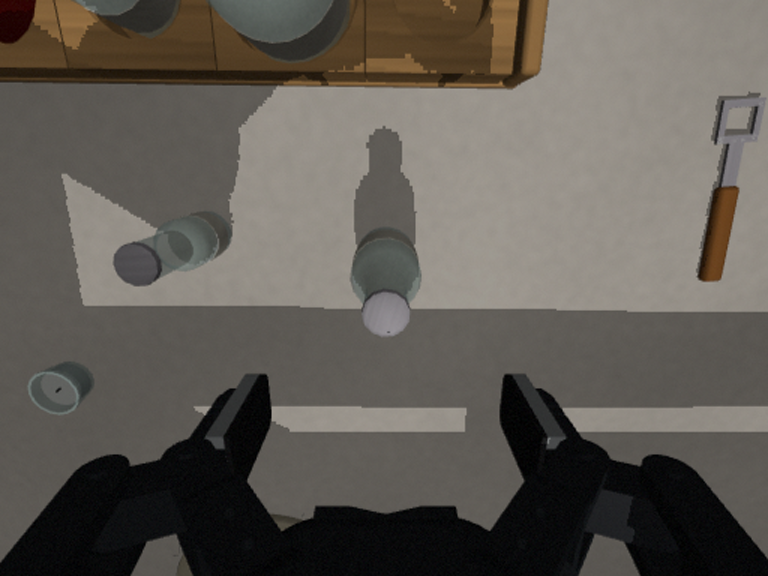

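The small bottle's cap is at (386,314), directly in line with the gripper. The mini's cap is at (138,264), and the large bottle stands in its slot at the top of the picture.

```bash
python3 - <<'E'
from h import *
p=[418.94,-142.72,239.15];q=[0,1,-.0007,0]
f=lambda u,v,z:wrist(u/1.5-.17,v/1.5-.17,z,p,q)
print(f(386,314,150),f(138,264,118))
E
python3 -m crank '[[[0,0,0.5,0,0,0,85],[0,0,1,0,0,0,85],[0,0,1,0,0,0,85],[0,0,1,0,0,0,85],[0,0,0.7,0,0,0,85],[0,0,0.36,0,0,0,85],[0,0,0.2,0,0,0,60],[0,0,0,0,0,0,40]]]' 50; python3 -m crank '[[[0,0,0,0,0,0,20],[0,0,0,0,0,0,20],[0,0,0,0,0,0,20],[0,0,0,0,0,0,20],[0,0,0,0,0,0,20],[0,0,0,0,0,0,20],[0,0,0,0,0,0,20],[0,0,0,0,0,0,20]]]' 50
```

```text
[ 418.28663122 -143.58131599] [439.45403504  10.39093962]
time_s: 22.05
eef_pos: [418.8, -142.8, 120.0]
ee_rot: [-0.0, 1.0, -0.001, -0.0]
force: [-0.8, -0.1, 0.6]
grip_width: 0.685
grip_force: 0.0
time_s: 22.85
eef_pos: [419.1, -143.0, 120.8]
ee_rot: [0.0, 1.0, -0.001, 0.001]
force: [-0.8, 0.5, 6.5]
grip_width: 0.303
grip_force: 49.1
```

```bash
python3 -m crank '[[[0,0,-0.3,0,0,0,20],[0,0,-0.7,0,0,0,20],[0,0.3,-1,0,0,0,20],[0,0.5,-1,0,0,0,20],[0,0.5,-1,0,0,0,20],[0.3,0.22,-0.4,0,0,0,20],[0.6,0,0,0,0,0,20],[0.9,0,0,0,0,0,20]]]'; python3 -m crank '[[[1,0,0,0,0,0,20],[1,0,0,0,0,0,20],[1,0,0,0,0,0,20],[1,0,0,0,0,0,20],[0.8,0,0,0,0,0,20],[0.6,0,0,0,0,0,20],[0.3,0,0,0,0,0,20],[0.08,0,0,0,0,0,20]]]';python3 -m crank '[[[0,0,0.4,0,0,0,20],[0,0,0.6,0,0,0,20],[0,0,0.4,0,0,0,20],[0,0,0.2,0,0,0,20],[0,0,0,0,0,0,20],[0,0,0,0,0,0,20],[0,0,0,0,0,0,20],[0,0,0,0,0,0,20]]]'
python3 - <<'E'
from h import *
import cv2
s=sense();im=capture("wrist");print(s["time_s"],s["eef_pos"],s["ee_rot"])
cv2.imwrite("pics/w8.png",cv2.resize(im,(768,576),interpolation=cv2.INTER_CUBIC))
E
```

```text
time_s: 23.65
eef_pos: [463.6, -180.9, 230.5]
ee_rot: [-0.0, 1.0, -0.001, -0.0]
force: [0.1, -0.1, -4.1]
grip_width: 0.303
grip_force: 49.8
time_s: 24.45
eef_pos: [608.2, -180.9, 229.5]
ee_rot: [-0.0, 1.0, -0.001, -0.001]
force: [0.0, 0.1, -4.6]
grip_width: 0.304
grip_force: 49.7
time_s: 25.25
eef_pos: [608.3, -181.1, 190.5]
ee_rot: [0.0, 1.0, -0.001, 0.0]
force: [-0.1, -0.3, -4.0]
grip_width: 0.303
grip_force: 49.9
25.25 [ 608.28889036 -181.13848079  190.51109366] [ 1.96848036e-04  9.99999556e-01 -8.38881659e-04  3.80674728e-04]
```

View pics/w8.png

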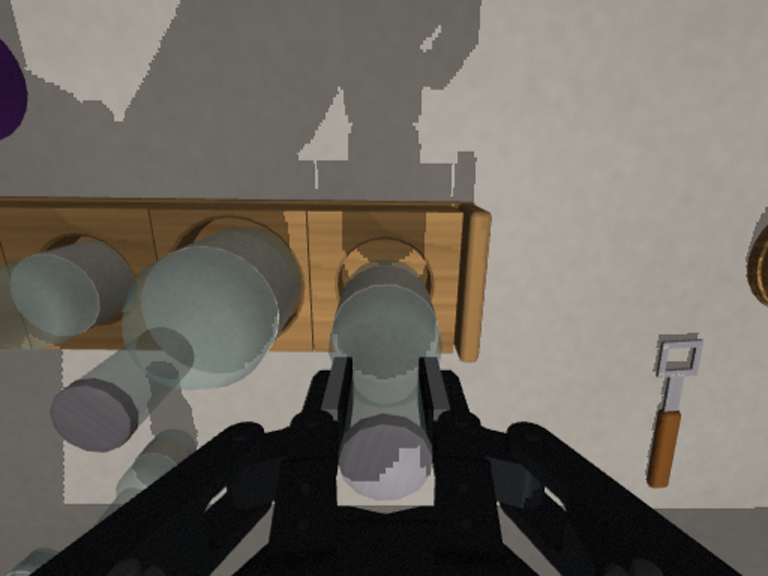

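The small bottle hangs over its slot: mouth spans x 338–432 with its far edge at (385,239), cap at (386,457). The large bottle stands upright in its slot.

```bash
python3 - <<'E'
from h import *
p=[608.29,-181.14,190.5];q=[0,1,-.0008,0]
f=lambda u,v,z:wrist(u/1.5-.17,v/1.5-.17,z,p,q)
print(f(386,457,220),f(385,239,48)-[33.5,0],f(338,283,48),f(432,283,48))
E
python3 -m crank '[[[0,0,0.3,0,0,0,20],[0,0,0.4,0,0,0,20],[0,0,0.4,0,0,0,20],[0,0,0.4,0,0,0,20],[0,0,0.3,0,0,0,20],[0,0,0.16,0,0,0,20],[0,0,0.04,0,0,0,20],[0,0,0,0,0,0,20]]]'
```

```text
[ 610.62451093 -181.62100108] [ 606.44801319 -181.56982871] [ 609.54868932 -149.22519329] [ 609.3649151  -213.76715874]
time_s: 26.1
eef_pos: [608.3, -181.1, 140.2]
ee_rot: [0.0, 1.0, -0.001, 0.0]
force: [0.7, -0.1, -3.3]
grip_width: 0.302
grip_force: 49.9
```

```bash
python3 -m crank '[[[-0.05,0,0.03,0,0,0,20],[0,0,0.03,0,0,0,20],[0,0,0,0,0,0,20],[0,0,0,0,0,0,20],[0,0,0,0,0,0,20],[0,0,0,0,0,0,20],[0,0,0,0,0,0,20],[0,0,0,0,0,0,20]]]'
```

```text
time_s: 26.9
eef_pos: [607.1, -181.1, 138.9]
ee_rot: [0.0, 1.0, -0.001, 0.0]
force: [-0.2, 0.3, 1.2]
grip_width: 0.304
grip_force: 50.1
```

```bash
python3 -m crank '[[[0,0,0,0,0,0,32],[0,0,0,0,0,0,40],[0,0,0,0,0,0,50],[0,0,0,0,0,0,60],[0,0,-0.3,0,0,0,60],[0,0,-1,0,0,0,60],[0,0,-1,0,0,0,60],[0,0,-1,0,0,0,60]]]'; python3 -m crank '[[[0,0,-1,0,0,0,60],[0,0,-1,0,0,0,60],[-0.7,-0.8,0,0,0,0,85],[-0.9,-1,0,0,0,0,85],[-0.9,-1,0,0,0,0,85],[-0.9,-1,0,0,0,0,85],[-0.9,-1,0,0,0,0,85],[-0.9,-1,0,0,0,0,85]]]'; python3 -m crank '[[[-0.9,-1,0.5,0,0,0,85],[-0.63,-0.94,1,0,0,0,85],[0,0,1,0,0,0,85],[0,0,0,0,0,0,85],[0,0,0,0,0,0,85],[0,0,0,0,0,0,85],[0,0,0,0,0,0,85],[0,0,0,0,0,0,85]]]'
```

```text
time_s: 27.7
eef_pos: [606.9, -181.0, 222.6]
ee_rot: [0.0, 1.0, -0.001, 0.0]
force: [0.1, -0.8, 0.1]
grip_width: 0.699
grip_force: 0.0
time_s: 28.5
eef_pos: [476.1, -34.9, 271.6]
ee_rot: [0.0, 1.0, -0.001, 0.0]
force: [1.0, -0.8, 0.7]
grip_width: 0.996
grip_force: 0.0
time_s: 29.3
eef_pos: [439.4, 12.5, 209.1]
ee_rot: [0.0, 1.0, -0.001, 0.001]
force: [-0.4, 0.1, 0.6]
grip_width: 0.996
grip_force: 0.0
```

```bash
python3 -m crank '[[[0,0,0.6,0,0,0,85],[0,0,1,0,0,0,85],[0,0,1,0,0,0,85],[0,0,1,0,0,0,85],[0,0,0.7,0,0,0,85],[0,0,0.4,0,0,0,85],[0,0,0.14,0,0,0,60],[0,0,0,0,0,0,40]]]' 40; python3 -m crank '[[[0,0,0,0,0,0,20],[0,0,0,0,0,0,20],[0,0,0,0,0,0,20],[0,0,0,0,0,0,20],[0,0,0,0,0,0,20],[0,0,0,0,0,0,20],[0,0,0,0,0,0,20],[0,0,0,0,0,0,20]]]' 40
```

```text
time_s: 30.1
eef_pos: [439.2, 12.6, 87.7]
ee_rot: [0.0, 1.0, -0.001, 0.0]
force: [0.7, 0.5, 0.2]
grip_width: 0.688
grip_force: 0.0
time_s: 30.9
eef_pos: [439.5, 12.7, 88.2]
ee_rot: [0.0, 1.0, -0.001, 0.001]
force: [-0.2, 1.7, 7.1]
grip_width: 0.308
grip_force: 39.0
```

```bash
python3 -m crank '[[[0,0,-0.3,0,0,0,20],[0,0,-0.7,0,0,0,20],[0,0,-1,0,0,0,20],[0,0,-1,0,0,0,20],[0,0,-1,0,0,0,20],[0,0,-1,0,0,0,20],[0,-0.3,-1,0,0,0,20],[0.2,-0.7,0,0,0,0,20]]]'; python3 -m crank '[[[0.5,-1,0,0,0,0,20],[0.8,-1,0,0,0,0,20],[0.8,-1,0,0,0,0,20],[0.8,-1,0,0,0,0,20],[0.8,-1,0,0,0,0,20],[0.8,-1,0,0,0,0,20],[0.8,-0.8,0,0,0,0,20],[0.7,-0.5,0,0,0,0,20]]]'; python3 -m crank '[[[0.5,-0.22,0,0,0,0,20],[0.23,0,0.3,0,0,0,20],[0,0,0.8,0,0,0,20],[0,0,1,0,0,0,20],[0,0,0.7,0,0,0,20],[0,0,0.3,0,0,0,20],[0,0,0,0,0,0,20],[0,0,0,0,0,0,20]]]'
python3 - <<'E'
from h import *
import cv2
s=sense();im=capture("wrist");print(s["time_s"],s["eef_pos"],s["ee_rot"])
cv2.imwrite("pics/w9.png",cv2.resize(im,(768,576),interpolation=cv2.INTER_CUBIC))
E
```

```text
time_s: 31.7
eef_pos: [444.8, 37.2, 240.8]
ee_rot: [0.001, 1.0, -0.002, 0.003]
force: [0.4, 0.1, -3.0]
grip_width: 0.306
grip_force: 39.6
time_s: 32.5
eef_pos: [594.6, 221.4, 237.3]
ee_rot: [0.0, 1.0, -0.0, -0.001]
force: [-0.2, -0.9, -2.5]
grip_width: 0.307
grip_force: 39.5
time_s: 33.3
eef_pos: [612.8, 225.3, 161.0]
ee_rot: [-0.0, 1.0, -0.001, 0.001]
force: [0.2, -0.5, -2.0]
grip_width: 0.304
grip_force: 39.5
33.3 [612.84849114 225.32559652 160.99412696] [-1.03862855e-04  9.99999374e-01 -9.21471111e-04  6.25474413e-04]
```

View pics/w9.png

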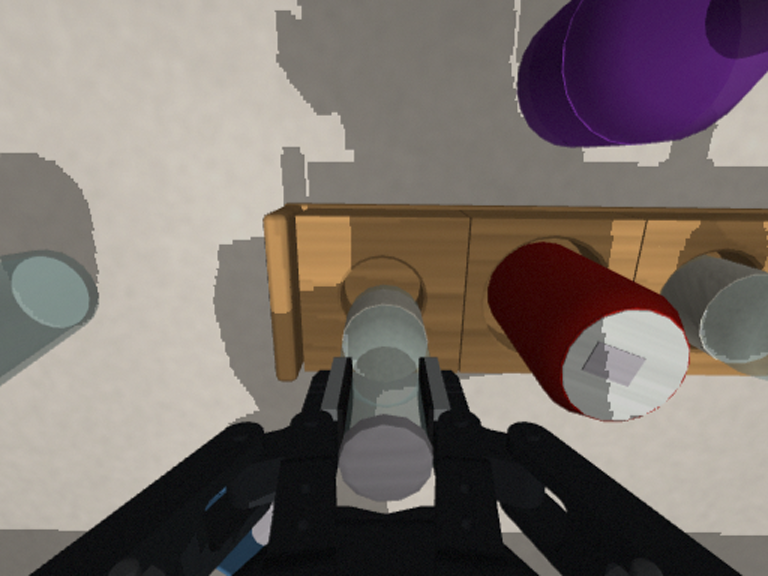

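The mini bottle hangs over its slot: mouth spans x 341–425, far edge at (383,256), cap at (386,458).

```bash
python3 - <<'E'
from h import *
p=[612.85,225.33,161];q=[0,1,-.0008,0]
f=lambda u,v,z:wrist(u/1.5-.17,v/1.5-.17,z,p,q)
print(f(386,458,191),f(383,256,48)-[27,0],f(341,296,48),f(425,296,48))
E
python3 -m crank '[[[0,0,0.2,0,0,0,20],[0,0,0.4,0,0,0,20],[0,0,0.4,0,0,0,20],[0,0,0.4,0,0,0,20],[0,0,0.3,0,0,0,20],[0,0,0.2,0,0,0,20],[0,0,0.1,0,0,0,20],[0,0,0,0,0,0,20]]]'
```

```text
[615.26652852 224.8506085 ] [612.99828448 226.1336409 ] [614.80587989 252.16445999] [614.65601683 200.30596259]
time_s: 34.15
eef_pos: [612.6, 225.4, 109.8]
ee_rot: [0.0, 1.0, -0.001, -0.0]
force: [0.1, -0.2, -2.4]
grip_width: 0.307
grip_force: 39.5
```

```bash
python3 -m crank '[[[-0.03,-0.03,0.05,0,0,0,20],[0,0,0.04,0,0,0,20],[0,0,0.03,0,0,0,20],[0,0,0.02,0,0,0,20],[0,0,0,0,0,0,20],[0,0,0,0,0,0,20],[0,0,0,0,0,0,20],[0,0,0,0,0,0,20]]]'
```

```text
time_s: 34.95
eef_pos: [611.9, 226.2, 106.6]
ee_rot: [-0.0, 1.0, -0.001, 0.0]
force: [-1.1, -0.8, -2.0]
grip_width: 0.304
grip_force: 39.5
```

```bash
python3 -m crank '[[[0,0,0.03,0,0,0,20],[0,0,0.03,0,0,0,20],[0,0,0,0,0,0,20],[0,0,0,0,0,0,20],[0,0,0,0,0,0,20],[0,0,0,0,0,0,20],[0,0,0,0,0,0,20],[0,0,0,0,0,0,20]]]'
```

```text
time_s: 35.75
eef_pos: [612.2, 226.3, 106.3]
ee_rot: [-0.0, 1.0, -0.001, 0.001]
force: [-2.5, -0.6, 5.6]
grip_width: 0.306
grip_force: 40.4
```

```bash
python3 -m crank '[[[0,0,0,0,0,0,32],[0,0,0,0,0,0,40],[0,0,0,0,0,0,50],[0,0,0,0,0,0,60],[0,0,-0.3,0,0,0,60],[0,0,-1,0,0,0,60],[0,0,-1,0,0,0,60],[0,0,-1,0,0,0,60]]]'; python3 -m crank '[[[0,0,-1,0,0,0,60],[0,0,-1,0,0,0,60],[0,0,-1,0,0,0,60],[0,0,-1,0,0,0,60],[-0.5,0.5,-1,0,0,0,60],[-1,1,-1,0,0,0,60],[-1,1,0,0,0,0,60],[-1,1,0,0,0,0,60]]]'; python3 -m crank '[[[-0.2,1,0,0,0,0,60],[0,1,0,0,0,0,60],[0,1,0,0,0,0,60],[0,1,0,0,0,0,60],[0,0.66,0,0,0,0,60],[0,0,0,0,0,0,60],[0,0,0,0,0,0,60],[0,0,0,0,0,0,60]]]'
python3 - <<'E'
from h import *
import cv2
s=sense();im=capture("wrist");print(s["time_s"],s["eef_pos"],s["ee_rot"])
cv2.imwrite("pics/w10.png",cv2.resize(im,(768,576),interpolation=cv2.INTER_CUBIC))
E
```

```text
time_s: 36.55
eef_pos: [611.8, 226.2, 189.1]
ee_rot: [-0.0, 1.0, -0.001, 0.0]
force: [-0.2, -0.1, -0.2]
grip_width: 0.703
grip_force: 0.0
time_s: 37.35
eef_pos: [523.1, 138.1, 338.7]
ee_rot: [-0.0, 1.0, -0.001, 0.001]
force: [0.9, -1.6, 0.3]
grip_width: 0.701
grip_force: 0.0
time_s: 38.15
eef_pos: [518.9, 23.1, 337.8]
ee_rot: [-0.0, 1.0, -0.0, 0.0]
force: [0.7, 0.1, -0.1]
grip_width: 0.704
grip_force: 0.0
38.15 [518.94680526  23.08744967 337.78689242] [-6.72620049e-05  9.99999865e-01 -4.76170286e-04  1.97658735e-04]
```

View pics/w10.png

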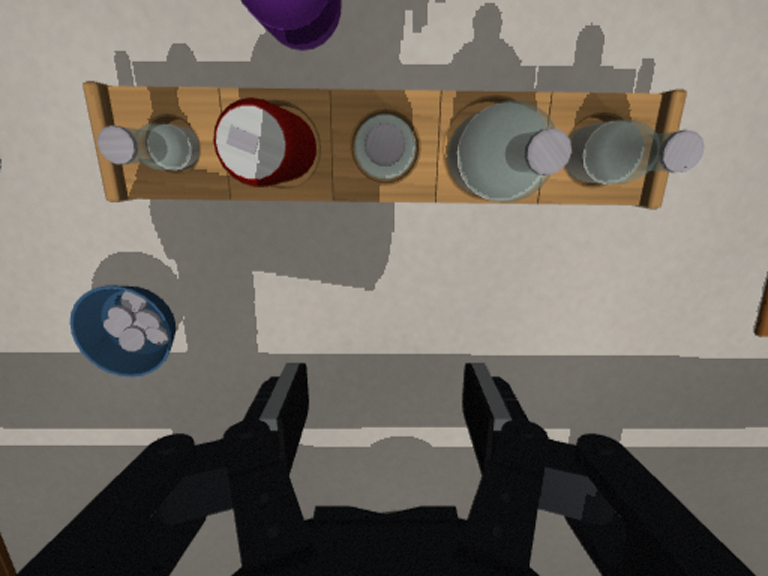

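All four stand in their slots: caps and lid at mini (118,145), can (250,142), large (549,151) and small (683,151). The racked bottle at (385,146) and the bowl are undisturbed. One check of the numbers, then I hand in.

```bash
python3 - <<'E'
from h import *
p=[518.95,23.09,337.79];q=[0,1,-.0006,0]
f=lambda u,v,z:wrist(u/1.5-.17,v/1.5-.17,z,p,q).round(1)
r=[f(118,145,136),f(250,142,133),f(385,146,168),f(549,151,196),f(683,151,168)];print(r)
E
python3 -c "
from rig import *
print(finish_job())"
```

```text
[array([610.9, 223.4]), array([612.9, 124.8]), array([609.1,  22.5]), array([605.4, -78.7]), array([ 605.5, -180.9])]
the job is handed in; nothing more can be done
None
```

I handed the job in at about 38 s with all three bottles and the red can standing upright in their own slots, each within about 5 mm of its slot's centre by my last camera estimate. The racked bottle and the bowl of caps were not disturbed. The hand-in did not report a verdict.

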